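# Ease the pressure vessel's lid clamp by one turn

### The job

The vented pressure vessel's lid is still clamped tight: slacken the clamp screw by exactly one full turn, so that the seal lets go while the yoke still holds the lid. With the fingertips, push the hand wheel round by its upright handle, anticlockwise seen from above, until the handle is back where it started, and no farther; do not grip or force the handle. Leave the wheel at rest, stand clear, and leave the glassware round the vessel where it is.

Things in the scene. Friction and masses are not known exactly. Their poses are not given: they have to be found in the camera images.
- vessel: Stainless bench-top pressure vessel, fixed, at any heading: round body 160 mm across, lid flange 196 mm across, 136 mm high, a dark steel yoke over the lid (244 mm long, along the vessel's y). Nothing on it but the wheel and its handle stands higher than 210 mm above the bench. Origin at the centre of its underside.
- wheel_axis (a point): Fixed point on the axis of the hand wheel: a bare aluminium three-spoke wheel, 158 mm across, lying level above the yoke and turning about the upright clamp screw at the middle of the vessel. The point is 230 mm above the bench, 5 mm below the top of the wheel's rim.
- handle_mid (a point): Middle (half-way up, on its centre line) of the wheel's upright handle: a black plastic sleeve 60 mm long, 23 mm thick, standing on the rim 70 mm from the wheel's axis. It revolves freely on its pin. Its foot is 240 mm and its top 300 mm above the bench at the start. It goes round with the wheel and rises 4 mm per turn with the screw.
- wheel_handle: The same handle as a body; its origin is the centre of the sleeve's foot, 30 mm below handle_mid. Its z axis points up; its heading means nothing, as the sleeve revolves.
- wheel (a joint): Angle of the hand wheel in rad: 0 at the start (clamped tight, it cannot go clockwise), growing anticlockwise seen from above; 6.28 is one full turn. Stiff: it takes about 4 N across the spoke at the handle to turn it, and it stays wherever it is left.
- bottle: Loose laboratory bottle, clear glass with a blue cap, 70 mm thick, 140 mm high, standing on the bench by the vessel, to be left alone. Origin at the centre of its underside.
- stoppered_tube: Loose clear glass absorption tube with a foot, a white frosted neck and a flat stopper, foot 60 mm across, 152 mm high, standing on the bench by the vessel, to be left alone. Origin at the centre of its underside.
- dish: Loose clear glass evaporating dish, 84 mm across, 45 mm high, on the bench by the vessel, to be left alone. Origin at the centre of its underside.

How it is judged:
By the outcome, as a careful person would: the job done as asked, in the order asked, and still so for the second after the job is handed in, with the robot touching nothing.
It also fails if it takes over 64 s, if anything falls off the work surface, if the arm or the gripper's body presses on something with over 40 N, if the wrist force passes 120 N, or if a joint passes its speed limit or range.

### The arm

A 6-joint arm with a two-finger parallel gripper is mounted at the origin on the work surface. World frame = base frame: x ahead of the robot, y to its left, z up, the work surface at z = 0. Lengths are in m, angles in rad, forces in N, time in s.
With the tool pointing down it reaches from about 0.275 to 0.85 m from the base axis. Payload 19 kg.
Tool frame: the origin (TCP) lies at the very end of the fingers, on their centre line; the grasp point (between the pads) lies 19 mm behind it; z points along the fingers, y is the line along which they close (so a half turn about z gives the same grasp; the last joint's range is limited). The gripper opens to 85 mm and grips with 20 to 120 N. Pads are 22 mm wide; open, the fingers measure 114 mm over their backs; the gripper's body (76 mm by 85 mm) begins 54 mm behind the grasp point. The pads swing forward as they close: fully open they stand 13 mm farther back than shut.
Start: joints at [-1.286, 0.15, 1.437, -0, 1.554, -0.134], TCP at [0.234, -0.525, 0.231] pointing down, gripper open.
Joint ranges: [-2.8, 2.8], [-0.68, 2.1], [0.12, 2.68], [-1.39, 4.53], [0.16, 2.79], [-2.81, 2.81]. Speed limits (rad/s): [1.89, 1.89, 2.22, 3.01, 3.01, 3.01].

### API

Orientations are given as [roll, pitch, yaw] about the fixed x, y, z axes, in that order (R = Rz(yaw) Ry(pitch) Rx(roll)).
In Python, from plant import get_state, camera, camera_info, sign_off gives the robot as it stands. The module is installed in compiled form; this text tells all that it offers.
- The arm moves only by the tool apply_moves, never from a script. Its argument "deltas" is a list of rows, each a list of 3 entries, a list of its own where there are three numbers: the shift along the world's x, y, z in cm, then the turn, a rotation vector about the world's x, y, z in rad, then the finger opening in cm, from 0 to 8.54. In form: [[[x, y, z], [ax, ay, az], fingers], ...]. A call has 1 to 5 rows; each row is the pose to reach, as a shift and turn from the pose commanded when the call began; what a row does not reach only later rows make up. A row lasts 1/8 s, in which the tool goes at most 62.5 mm and 10.7 degrees, less where a joint would pass 70% of its speed; a pose out of reach is approached as far as the arm can. A call with a gripper value outside its range is refused whole. The fingers move at their own pace and stop on an object; the grip force is fixed at half the most. Time passes only in rows, so rows that repeat a pose let the fingers close. It gives the time, the measured TCP pose, the force, the opening and the grip force at its end, in the units of the state.
- get_state(): the state, without advancing time (a new reading comes with each control period).
- camera(name): name is "scene" or "side" or "wrist"; returns the picture (384x512x3 uint8, blue, green, red); there is no depth.
- camera_info(name): a dict with "K" (3x3 intrinsics, pixels), "distortion" ([k1, k2, p1, p2, k3] as OpenCV has them; the pictures are not rectified), "view" (4x4, takes a point from world to camera coordinates). Camera axes: x right, y up, looking along -z (the intrinsics and any distortion apply to the point x, -y, -z); pixel columns grow to the right and rows downward; lengths in m; the calibration is good to about 2 mm. A picture is of the moment at which its call begins: read the wrist's pose just before it. camera_info takes no time and is no camera call; for the wrist camera it gives the pose at the moment of the call.
- sign_off(): hands the job in; it is judged then, once.
The state is a dict: "t": time; "qpos": joint angles; "dq": joint speeds; "joint_efforts": joint torques, N m; "position": TCP position; "eef_rot": TCP orientation; "force": force on the tool from outside, world axes, zero at the start; "ft_torque": the same for the moment, N m; "finger_gap": opening from 0.0 (shut) to 1.0 (fully open); "grip_force": force on a finger pad.
Only numpy, scipy, OpenCV 4.12 (cv2) and the standard library are available. Lean on these libraries where they do the work, as an engineer would, in place of code of your own. Each camera call takes 0.05 s, during which the arm holds its last target. There are 200 camera calls.

## Working session

There is one attempt and no reset: what is moved stays moved. The work goes in short steps, Python scripts to look and compute and a tool call to move; the robot and the scene stay as the last step left them, time stands still between calls to the robot, and variables do not carry over. Pictures are saved under pics/ and viewed, at most 10 in all, crops included, and the job is handed in when it is done.

Besides the shell and the picture viewer there is one more tool, called in YAML: its name, and indented under it one key for each argument. apply_moves: Moves the arm, as the interface text tells. Its arguments: {"type":"object","properties":{"deltas":{"type":"array","items":{"type":"array"}}},"required":["deltas"]}

```bash
mkdir -p pics
cat > h.py <<'E'
import numpy as np, cv2
from plant import *
def ray(name,uv,info=None):
    i=info or camera_info(name); K=np.array(i["K"]);V=np.array(i["view"])
    p=cv2.undistortPoints(np.array([[uv]],float),K,np.array(i["distortion"]))[0,0]
    R=V[:3,:3];o=-R.T@V[:3,3]; d=R.T@np.array([p[0],-p[1],-1.]); return o,d
def atz(name,uv,z,info=None):
    o,d=ray(name,uv,info); return o+d*(z-o[2])/d[2]
def proj(name,P,info=None):
    i=info or camera_info(name); K=np.array(i["K"]);V=np.array(i["view"])
    P=np.atleast_2d(P);c=P@V[:3,:3].T+V[:3,3]; c=c*[1,-1,-1]
    return cv2.projectPoints(c,np.zeros(3),np.zeros(3),K,np.array(i["distortion"]))[0][:,0]
E
python3 - <<'E'
from h import *
a=camera("scene");b=camera("side")
cv2.imwrite("pics/a.png",a);cv2.imwrite("pics/b.png",b)
for n in("scene","side"):
    print(n,ray(n,(256,192)))
print(get_state())
E
```

```text
scene (array([0.96851282, 0.68969943, 1.43070379]), array([-0.27272293, -0.46784063, -0.84085658]))
side (array([ 0.41968422, -1.07818993,  1.06511504]), array([ 0.13787116,  0.77247383, -0.6200901 ]))
{'t': 0.1, 'qpos': array([-1.28596931e+00,  1.50943572e-01,  1.43791489e+00,  1.08027938e-05,
        1.55382173e+00, -1.33995708e-01]), 'dq': array([-1.32592893e-03,  5.65983933e-04, -2.91836625e-03, -4.82147801e-05,
        7.36251477e-05,  5.54446011e-04]), 'joint_efforts': array([ 6.42008119e-03, -7.14373183e+01, -5.71793103e+01,  1.04758742e-04,
        7.17238101e-03,  4.03668889e-05]), 'position': array([ 0.23377152, -0.525103  ,  0.23075745]), 'eef_rot': array([-3.14051631e+00, -1.55993891e-04,  4.18822454e-01]), 'force': array([-0.77504796,  0.13034359, -0.1662831 ]), 'ft_torque': array([0.0251001 , 0.00900046, 0.03987872]), 'grip_force': 0.0, 'finger_gap': 0.9996706362012463}
```

View pics/a.png

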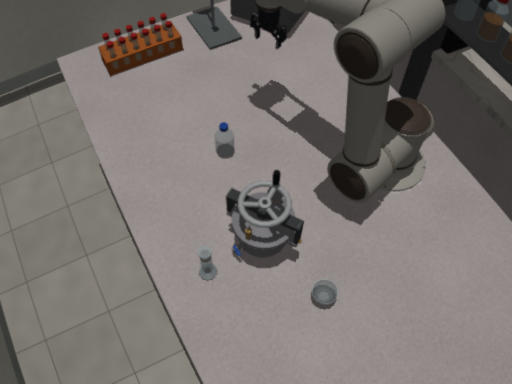

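View pics/b.png

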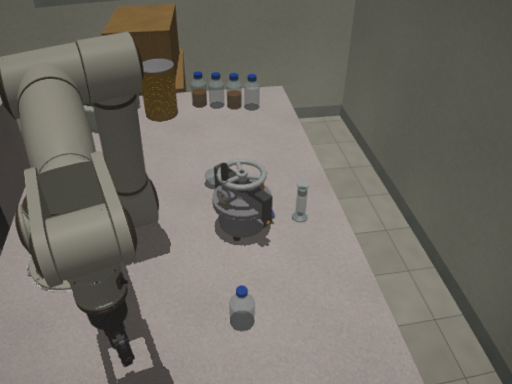

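The scene view shows the wheel hub at about (264,203), handle top (277,173), bottle cap (224,127), tube stopper (205,252) and dish (323,294). In the side view the hub is at about (242,175) and the handle is at (224,171), on the robot side.

Run:
```python
from h import *
a=cv2.imread("pics/a.png");b=cv2.imread("pics/b.png")
print("hub",atz("scene",(264.5,203),.235),atz("side",(242,175),.235))
print("handle top",atz("scene",(277,173),.30),"mid side",atz("side",(224,171),.27))
print("bottle",atz("scene",(224,127),.14),atz("side",(242,292),.14))
print("tube",atz("scene",(205,252),.15),atz("side",(302,186),.15))
print("dish",atz("scene",(323.5,294),.02))
A=cv2.resize(a[150:280,190:350],None,fx=5,fy=4.6,interpolation=cv2.INTER_CUBIC)[:598]
B=cv2.resize(b[145:265,190:320],None,fx=5,fy=5,interpolation=cv2.INTER_CUBIC)
cv2.imwrite("pics/c.png",cv2.resize(a[155:255,210:310],None,fx=4,fy=4,interpolation=3))
cv2.imwrite("pics/d.png",np.hstack([cv2.resize(a[160:240,220:300],None,fx=5,fy=5,interpolation=3),cv2.resize(b[150:230,200:280],None,fx=5,fy=5,interpolation=3)]))
```

```text
hub [0.57709905 0.06881477 0.235     ] [0.57555301 0.04633061 0.235     ]
handle top [0.51877606 0.0323038  0.3       ] mid side [0.51844436 0.02734758 0.27      ]
bottle [ 0.51983786 -0.31362497  0.14      ] [ 0.52001273 -0.33171602  0.14      ]
tube [0.78276732 0.08946225 0.15      ] [0.77939443 0.07017056 0.15      ]
dish [0.50576196 0.32882888 0.02      ]
```

View pics/d.png

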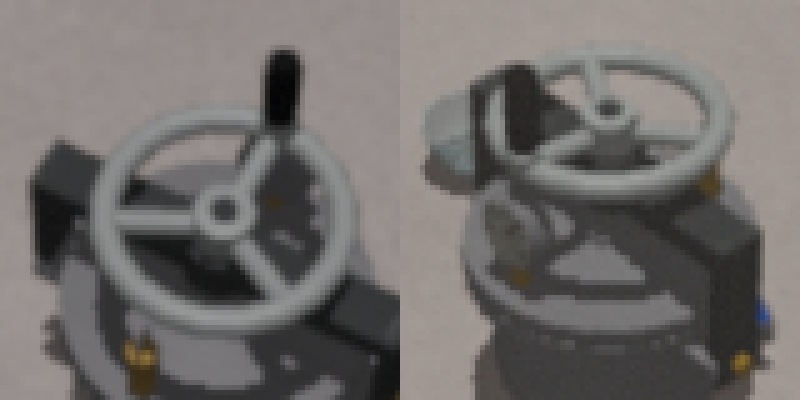

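Run:
```python
from h import *
from scipy.optimize import least_squares
th,ph=np.meshgrid(np.linspace(0,2*np.pi,90),np.linspace(0,2*np.pi,24))
R,r=.072,.007
T=np.stack([(R+r*np.cos(ph))*np.cos(th),(R+r*np.cos(ph))*np.sin(th),.235-r+r*np.sin(ph)],-1).reshape(-1,3)
I={n:camera_info(n) for n in("scene","side")}
m={"scene":[238.4,291.4,181,226.6],"side":[217,267,158.4,189.6]}
def e(c,z=0):
    o=[]
    for n in m:
        p=proj(n,T+[c[0],c[1],z],I[n]); o+=list(np.array([p[:,0].min(),p[:,0].max(),p[:,1].min(),p[:,1].max()])-np.array(m[n])-0)
    return np.array(o)
s=least_squares(e,[.576,.06]);print(s.x,s.fun)
# handle: scene crop axis top (283,55)->bottom(280,120); side top (520,68), bottom(522,150)
hm=lambda c:np.concatenate([proj("scene",[c[0],c[1],.27],I["scene"])[0]-[220+281/5,160+87/5],proj("side",[c[0],c[1],.27],I["side"])[0]-[200+121/5,150+108/5]])
q=least_squares(hm,[.52,.03]);print(q.x,q.fun); d=q.x-s.x;print(np.hypot(*d),np.degrees(np.arctan2(d[1],d[0])))
print(proj("scene",np.c_[[s.x]*2,[.2,.25]]),proj("scene",np.c_[[q.x]*3,[.24,.27,.3]]),proj("side",np.c_[[q.x]*3,[.24,.27,.3]]))
```

```text
[0.5759262  0.06567508] [-1.53572021  0.1711771  -0.79797435  1.02959925 -0.91241751 -0.60371405
 -0.2786549  -0.08047921]
[0.51766754 0.02642165] [-0.45140165 -0.05742694 -0.42264121 -0.39895318]
0.07024887321715372 -146.02876202719395
[[263.93090539 208.26024754]
 [264.49899287 199.25477281]] [[275.21211932 183.13145803]
 [275.74859835 177.34257306]
 [276.30337784 171.34424462]] [[224.09866524 179.21263622]
 [223.77735879 171.20104682]
 [223.4495191  162.97146742]]
```

apply_moves:
  deltas:
    - [[2,4,6],[0,0,-0.15],0]
    - [[5,9,13],[0,0,-0.3],0]
    - [[8,14,13],[0,0,-0.45],0]
    - [[10,20,13],[0,0,-0.6],0]
    - [[13,26,13],[0,0,-0.75],0]

```text
t: 0.72
position: [0.3504, -0.293, 0.3606]
eef_rot: [3.141, -0.001, -0.333]
force: [0.7, 0.1, -0.6]
finger_gap: 0.002
grip_force: 0.0
```

apply_moves:
  deltas:
    - [[2,6,0],[0,0,-0.15],0]
    - [[5,12,0],[0,0,-0.3],0]
    - [[7,18,0],[0,0,-0.45],0]
    - [[10,25,0],[0,0,-0.6],0]
    - [[12.6,33.3,0],[0,0,-0.646],0]

```text
t: 1.35
position: [0.4522, -0.0309, 0.3601]
eef_rot: [3.141, -0.0, -0.978]
force: [0.5, -0.3, 0.0]
finger_gap: -0.0
grip_force: 0.0
```

apply_moves:
  deltas:
    - [[0,0,0],[0,0,0],0]
    - [[0,0,0],[0,0,0],0]

```text
t: 1.6
position: [0.4519, -0.0324, 0.3601]
eef_rot: [3.141, 0.0, -0.972]
force: [0.1, -0.1, -0.6]
finger_gap: -0.0
grip_force: 0.0
```

apply_moves:
  deltas:
    - [[2,5,0],[0,0,0],0]
    - [[3.8,10,0],[0,0,0],0]
    - [[3.8,10,-5],[0,0,0],0]
    - [[3.8,10,-10.5],[0,0,0],0]
    - [[3.8,10,-10.5],[0,0,0],0]

```text
t: 2.22
position: [0.4886, 0.0662, 0.2524]
eef_rot: [3.137, 0.003, -0.975]
force: [-0.6, -0.0, 0.9]
finger_gap: -0.002
grip_force: 0.0
```

Run:
```python
from h import *
s=get_state();print(s["position"],s["eef_rot"],s["force"])
w=camera("wrist");i=camera_info("wrist");cv2.imwrite("pics/w1.png",w)
print(proj("wrist",[[.5179,.0264,.24],[.5179,.0264,.30],[.576,.0655,.235],list(s["position"])],i))
```

```text
[0.48855812 0.06624513 0.25241755] [ 3.13657625  0.00341055 -0.97507882] [-0.55540504 -0.02206021  0.89063035]
[[252.30313532 161.35296254]
 [251.8576127  194.20457876]
 [138.72763723 159.48566746]
 [255.50243018 245.28837387]]
```

View pics/w1.png

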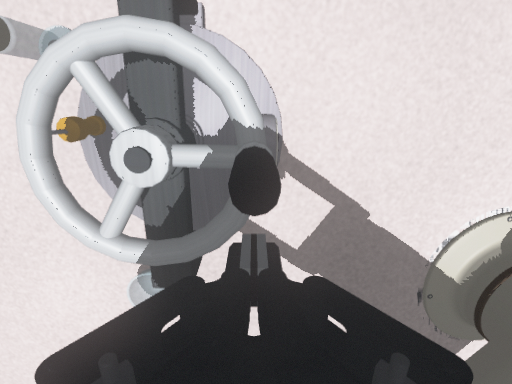

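The wrist view shows the handle top at about (254,190) and the hub at (138,158). Both match the projected estimates, and the shut fingertips at (254,240) are straight behind the handle.

```bash
cat > plan.py <<'E'
import numpy as np
ax=np.array([.576,.0655])
def tcp(phi,off): 
    p=np.radians(phi);e=np.array([np.cos(p),np.sin(p)]);t=np.array([-e[1],e[0]]);return ax+.07*e-off*t
def plan(c,yaw,phis,yo,off=.0225):
    """c: commanded xy, yaw deg; rows to handle angles phis"""
    c=np.array(c,float)
    for k in range(0,len(phis),5):
        rows=[]
        for f in phis[k:k+5]:
            d=np.round((tcp(f,off)-c)*100,1);w=np.round(np.radians(f+yo-yaw),2)
            rows.append([[float(d[0]),float(d[1]),0],[0,0,float(w)],0])
        print(rows,"-> phi",f, "want",np.round(tcp(f,off),4)); c=c+d/100; yaw+=np.degrees(w)
E
python3 -c "
from plan import *
print(tcp(-146,.0225)-[.49,.068])
plan([.490,.068],-55.8,list(np.r_[-146,-146+np.arange(8,289,8)]),90)"
```

```text
[ 0.01538553 -0.02299016]
[[[1.5, -2.3, 0], [0, 0, -0.0], 0], [[1.9, -3.3, 0], [0, 0, 0.14], 0], [[2.4, -4.2, 0], [0, 0, 0.28], 0], [[3.0, -5.0, 0], [0, 0, 0.42], 0], [[3.7, -5.7, 0], [0, 0, 0.56], 0]] -> phi -114 want [0.527  0.0107]
[[[0.8, -0.7, 0], [0, 0, 0.13], 0], [[1.7, -1.2, 0], [0, 0, 0.27], 0], [[2.6, -1.6, 0], [0, 0, 0.41], 0], [[3.6, -1.8, 0], [0, 0, 0.55], 0], [[4.7, -1.9, 0], [0, 0, 0.69], 0]] -> phi -74 want [ 0.5737 -0.008 ]
[[[1.0, 0.0, 0], [0, 0, 0.14], 0], [[2.0, 0.2, 0], [0, 0, 0.28], 0], [[3.0, 0.5, 0], [0, 0, 0.42], 0], [[3.9, 1.0, 0], [0, 0, 0.56], 0], [[4.7, 1.6, 0], [0, 0, 0.7], 0]] -> phi -34 want [0.6215 0.0077]
[[[0.8, 0.7, 0], [0, 0, 0.14], 0], [[1.5, 1.4, 0], [0, 0, 0.28], 0], [[2.0, 2.3, 0], [0, 0, 0.42], 0], [[2.4, 3.3, 0], [0, 0, 0.56], 0], [[2.7, 4.2, 0], [0, 0, 0.7], 0]] -> phi 6 want [0.648  0.0504]
[[[0.1, 1.1, 0], [0, 0, 0.14], 0], [[0.1, 2.1, 0], [0, 0, 0.28], 0], [[-0.0, 3.1, 0], [0, 0, 0.42], 0], [[-0.3, 4.1, 0], [0, 0, 0.56], 0], [[-0.7, 5.0, 0], [0, 0, 0.7], 0]] -> phi 46 want [0.6408 0.1002]
[[[-0.6, 0.9, 0], [0, 0, 0.14], 0], [[-1.2, 1.7, 0], [0, 0, 0.28], 0], [[-2.0, 2.4, 0], [0, 0, 0.42], 0], [[-2.8, 2.9, 0], [0, 0, 0.56], 0], [[-3.8, 3.4, 0], [0, 0, 0.7], 0]] -> phi 86 want [0.6033 0.1338]
[[[-0.9, 0.3, 0], [0, 0, 0.14], 0], [[-2.0, 0.5, 0], [0, 0, 0.27], 0], [[-3.0, 0.5, 0], [0, 0, 0.41], 0], [[-4.0, 0.4, 0], [0, 0, 0.55], 0], [[-5.0, 0.1, 0], [0, 0, 0.69], 0]] -> phi 126 want [0.5531 0.1354]
[[[-0.9, -0.4, 0], [0, 0, 0.14], 0], [[-1.8, -0.9, 0], [0, 0, 0.28], 0]] -> phi 142 want [0.5347 0.1263]
```

apply_moves:
  deltas:
    - [[0.6,-0.9,0],[0,0,0],0]
    - [[1.1,-1.6,0],[0,0,0],0]
    - [[1.4,-2.1,0],[0,0,0],0]
    - [[1.5,-2.3,0],[0,0,0],0]
    - [[1.9,-3.3,0],[0,0,0.14],0]

```text
t: 2.9
position: [0.5088, 0.035, 0.2557]
eef_rot: [-3.141, 0.001, -0.83]
force: [-2.9, 3.9, 3.9]
finger_gap: -0.002
grip_force: 2.3
```

apply_moves:
  deltas:
    - [[0.5,-0.9,0],[0,0,0.14],0]
    - [[1.1,-1.7,0],[0,0,0.28],0]
    - [[1.8,-2.4,0],[0,0,0.42],0]

```text
t: 3.28
position: [0.5269, 0.0106, 0.2556]
eef_rot: [-3.141, 0.0, -0.409]
force: [-3.7, 2.8, 3.4]
finger_gap: -0.002
grip_force: 2.3
```

apply_moves:
  deltas:
    - [[0.8,-0.7,0],[0,0,0.13],0]
    - [[1.7,-1.2,0],[0,0,0.27],0]
    - [[2.6,-1.6,0],[0,0,0.41],0]
    - [[3.6,-1.8,0],[0,0,0.55],0]
    - [[4.7,-1.9,0],[0,0,0.69],0]

```text
t: 3.9
position: [0.574, -0.0086, 0.2556]
eef_rot: [3.141, 0.0, 0.281]
force: [-4.0, -1.8, 3.8]
finger_gap: -0.001
grip_force: 2.3
```

apply_moves:
  deltas:
    - [[1.0,0.0,0],[0,0,0.14],0]
    - [[2.0,0.2,0],[0,0,0.28],0]
    - [[3.0,0.5,0],[0,0,0.42],0]
    - [[3.9,1.0,0],[0,0,0.56],0]
    - [[4.7,1.6,0],[0,0,0.7],0]

```text
t: 4.53
position: [0.6212, 0.0073, 0.2556]
eef_rot: [3.141, 0.001, 0.981]
force: [-2.8, -4.2, 3.9]
finger_gap: 0.001
grip_force: 2.3
```

apply_moves:
  deltas:
    - [[0.8,0.7,0],[0,0,0.14],0]
    - [[1.5,1.4,0],[0,0,0.28],0]
    - [[2.0,2.3,0],[0,0,0.42],0]
    - [[2.4,3.3,0],[0,0,0.56],0]
    - [[2.7,4.2,0],[0,0,0.7],0]

```text
t: 5.15
position: [0.6483, 0.0494, 0.2556]
eef_rot: [3.141, 0.001, 1.681]
force: [-0.8, -4.4, 3.3]
finger_gap: 0.001
grip_force: 2.3
```

apply_moves:
  deltas:
    - [[0.1,1.1,0],[0,0,0.14],0]
    - [[0.1,2.1,0],[0,0,0.28],0]
    - [[0,3.1,0],[0,0,0.42],0]
    - [[-0.3,4.1,0],[0,0,0.56],0]
    - [[-0.7,5.0,0],[0,0,0.7],0]

```text
t: 5.78
position: [0.6413, 0.0995, 0.2557]
eef_rot: [3.141, 0.001, 2.381]
force: [3.0, -3.4, 2.5]
finger_gap: 0.0
grip_force: 2.3
```

apply_moves:
  deltas:
    - [[-0.6,0.9,0],[0,0,0.14],0]
    - [[-1.2,1.7,0],[0,0,0.28],0]
    - [[-2.0,2.4,0],[0,0,0.42],0]
    - [[-2.8,2.9,0],[0,0,0.56],0]
    - [[-3.8,3.4,0],[0,0,0.7],0]

```text
t: 6.4
position: [0.6033, 0.1337, 0.2558]
eef_rot: [-3.141, 0.002, 3.081]
force: [4.4, -1.2, 3.1]
finger_gap: -0.001
grip_force: 2.3
```

apply_moves:
  deltas:
    - [[-0.9,0.3,0],[0,0,0.14],0]
    - [[-2.0,0.5,0],[0,0,0.27],0]
    - [[-3.0,0.5,0],[0,0,0.41],0]
    - [[-4.0,0.4,0],[0,0,0.55],0]
    - [[-5.0,0.1,0],[0,0,0.69],0]

```text
t: 7.02
position: [0.5531, 0.135, 0.2558]
eef_rot: [-3.141, 0.002, -2.511]
force: [3.3, 3.8, 3.4]
finger_gap: -0.002
grip_force: 2.3
```

apply_moves:
  deltas:
    - [[1.0,0.8,0],[0,0,0],0]
    - [[2.0,1.5,0],[0,0,0],0]
    - [[2.0,1.5,4],[0,0,-0.17],0]
    - [[2.0,1.5,8],[0,0,-0.35],0]
    - [[2.0,1.5,8],[0,0,-0.53],0]

```text
t: 7.65
position: [0.5745, 0.1503, 0.338]
eef_rot: [3.142, 0.004, -3.055]
force: [-0.5, 0.3, -0.2]
finger_gap: -0.0
grip_force: 0.0
```

apply_moves:
  deltas:
    - [[0,0,0],[0,0,-0.18],0]
    - [[0,0,0],[0,0,-0.36],0]
    - [[0,0,0],[0,0,-0.54],0]
    - [[0,0,0],[0,0,-0.72],0]
    - [[0,0,0],[0,0,-0.9],0]

```text
t: 8.28
position: [0.5739, 0.1501, 0.3347]
eef_rot: [-3.141, -0.001, 2.328]
force: [0.1, 0.2, 0.2]
finger_gap: -0.0
grip_force: 0.0
```

apply_moves:
  deltas:
    - [[0,0,0],[0,0,-0.18],0]
    - [[0,0,0],[0,0,-0.36],0]
    - [[0,0,0],[0,0,-0.54],0]
    - [[0,0,0],[0,0,-0.72],0]
    - [[0,0,0],[0,0,-0.9],0]

```text
t: 8.9
position: [0.5739, 0.1501, 0.3347]
eef_rot: [-3.141, 0.0, 1.428]
force: [0.6, 0.2, -0.7]
finger_gap: 0.004
grip_force: 0.0
```

apply_moves:
  deltas:
    - [[0,0,0],[0,0,-0.18],0]
    - [[0,0,0],[0,0,-0.36],0]
    - [[0,0,0],[0,0,-0.54],0]
    - [[0,0,0],[0,0,-0.72],0]
    - [[0,0,0],[0,0,-0.81],0]

```text
t: 9.52
position: [0.5739, 0.1502, 0.3347]
eef_rot: [-3.141, 0.001, 0.62]
force: [0.3, -0.5, 0.0]
finger_gap: -0.004
grip_force: 0.0
```

Run:
```python
from h import *
s=get_state();print(s["position"],s["eef_rot"],np.degrees(s["eef_rot"][2]))
from plan import *
t=tcp(126,.0225)
print(proj("wrist",[*[[*(ax+.07*np.array([np.cos(np.radians(f)),np.sin(np.radians(f))])),.303] for f in(122,126,130)],[*ax,.25]]))
w=camera("wrist");cv2.imwrite("pics/w2.png",w)
```

```text
[0.57393126 0.15015506 0.33467168] [-3.14109711e+00  8.07673068e-04  6.19564257e-01] 35.498417040258715
[[253.75059735 276.04648984]
 [253.58134336 281.3848112 ]
 [253.85391013 286.63272034]
 [326.7753283  245.81446151]]
```

View pics/w2.png

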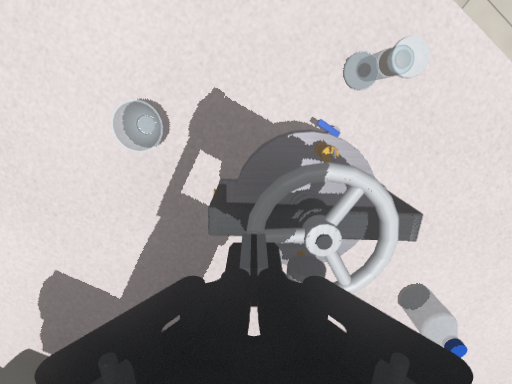

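The wrist view shows the hub at (325,241), close to the prediction. The handle is hidden under the fingers at about (254,280), and the glassware is undisturbed.

```bash
python3 -c "
from plan import *
print(np.degrees(np.arccos(-.83)))
plan([.5739,.1502],35.5,[126,132,139,146,153, 160,167,174,181,188, 194,200,206,206,206],-90)"
```

```text
146.09873800313372
[[[-2.1, -1.5, 0], [0, 0, 0.01], 0], [[-2.8, -1.8, 0], [0, 0, 0.11], 0], [[-3.6, -2.2, 0], [0, 0, 0.24], 0], [[-4.3, -2.7, 0], [0, 0, 0.36], 0], [[-5.0, -3.3, 0], [0, 0, 0.48], 0]] -> phi 153 want [0.5238 0.1173]
[[[-0.6, -0.7, 0], [0, 0, 0.12], 0], [[-1.1, -1.4, 0], [0, 0, 0.24], 0], [[-1.5, -2.2, 0], [0, 0, 0.37], 0], [[-1.8, -3.0, 0], [0, 0, 0.49], 0], [[-2.0, -3.9, 0], [0, 0, 0.61], 0]] -> phi 188 want [0.5035 0.078 ]
[[[-0.1, -0.8, 0], [0, 0, 0.11], 0], [[-0.1, -1.5, 0], [0, 0, 0.21], 0], [[-0.1, -2.3, 0], [0, 0, 0.31], 0], [[-0.1, -2.3, 0], [0, 0, 0.31], 0], [[-0.1, -2.3, 0], [0, 0, 0.31], 0]] -> phi 206 want [0.5032 0.055 ]
```

apply_moves:
  deltas:
    - [[0,0,-4],[0,0,0],0]
    - [[0,0,-7.5],[0,0,0],0]
    - [[0,0,-7.8],[0,0,0],0]

```text
t: 9.95
position: [0.5727, 0.1498, 0.2549]
eef_rot: [-3.139, 0.004, 0.626]
force: [-0.3, -0.0, 0.8]
finger_gap: 0.002
grip_force: 0.0
```

apply_moves:
  deltas:
    - [[-1.2,-0.8,0],[0,0,0.01],0]
    - [[-1.8,-1.3,0],[0,0,0.01],0]
    - [[-2.1,-1.5,0],[0,0,0.01],0]
    - [[-2.8,-1.8,0],[0,0,0.11],0]
    - [[-3.6,-2.2,0],[0,0,0.24],0]

```text
t: 10.58
position: [0.5372, 0.1278, 0.2584]
eef_rot: [3.14, -0.002, 0.87]
force: [2.6, 3.1, 3.9]
finger_gap: -0.004
grip_force: 2.2
```

apply_moves:
  deltas:
    - [[-0.7,-0.5,0],[0,0,0.12],0]
    - [[-1.4,-1.1,0],[0,0,0.24],0]

```text
t: 10.82
position: [0.5231, 0.1168, 0.2584]
eef_rot: [3.14, -0.002, 1.111]
force: [1.8, 5.4, 3.3]
finger_gap: -0.002
grip_force: 2.2
```

apply_moves:
  deltas:
    - [[-0.6,-0.7,0],[0,0,0.12],0]
    - [[-1.1,-1.4,0],[0,0,0.24],0]
    - [[-1.5,-2.2,0],[0,0,0.37],0]
    - [[-1.8,-3.0,0],[0,0,0.49],0]
    - [[-2.0,-3.9,0],[0,0,0.61],0]

```text
t: 11.45
position: [0.5029, 0.0778, 0.2584]
eef_rot: [3.14, -0.001, 1.721]
force: [-0.6, 4.0, 2.6]
finger_gap: -0.004
grip_force: 2.3
```

apply_moves:
  deltas:
    - [[-0.1,-0.7,0],[0,0,0.1],0]
    - [[-0.1,-1.3,0],[0,0,0.18],0]
    - [[-0.1,-1.8,0],[0,0,0.25],0]
    - [[-0.1,-2.3,0],[0,0,0.31],0]
    - [[-0.1,-2.3,0],[0,0,0.31],0]

```text
t: 12.08
position: [0.502, 0.0544, 0.258]
eef_rot: [3.141, 0.0, 2.026]
force: [0.4, -1.3, 0.6]
finger_gap: -0.003
grip_force: 0.0
```

apply_moves:
  deltas:
    - [[-0.7,1.4,0],[0,0,0],0]
    - [[-1.3,2.7,0],[0,0,0],0]
    - [[-5,5,0],[0,0,0],0]
    - [[-9,8,0],[0,0,0],0]
    - [[-9,8,0],[0,0,0],0]

```text
t: 12.7
position: [0.4097, 0.1368, 0.2579]
eef_rot: [3.14, 0.0, 2.029]
force: [1.0, -0.9, 0.6]
finger_gap: 0.003
grip_force: 0.0
```

Run:
```python
from h import *
print(get_state()["position"])
a=camera("scene");b=camera("side");cv2.imwrite("pics/a2.png",a);cv2.imwrite("pics/b2.png",b)
a0=cv2.imread("pics/a.png");b0=cv2.imread("pics/b.png")
f=lambda a,b:np.hstack([cv2.resize(a[160:220,230:310],None,fx=5,fy=5,interpolation=3),cv2.resize(b[150:210,190:270],None,fx=5,fy=5,interpolation=3)])
cv2.imwrite("pics/e.png",np.vstack([f(a0,b0),f(a,b)]))
```

```text
[0.40974376 0.13677044 0.25791702]
```

View pics/e.png

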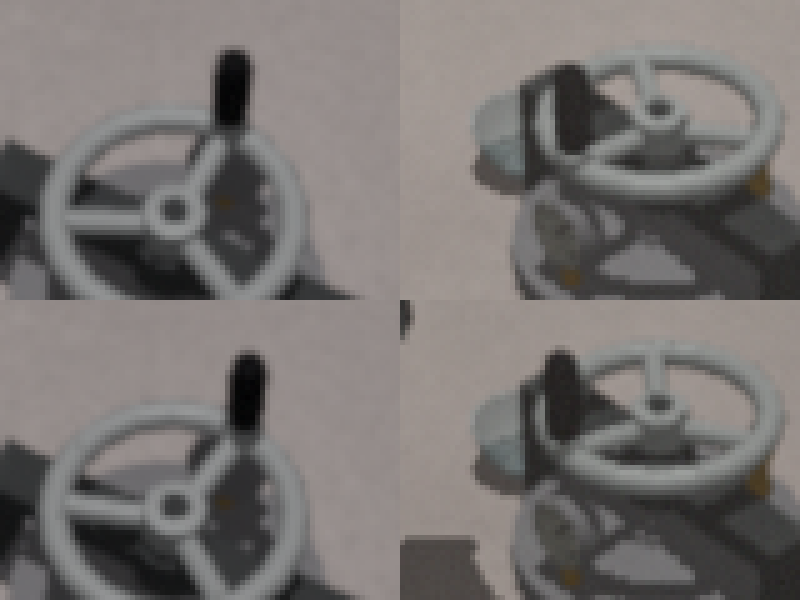

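The top row is the start and the bottom row is now. In the scene view the handle is about 3 px right of its start column (233→247 in the 5x crop), and in the side view about 2 px left. So it is a few degrees short.

```bash
cat > ang.py <<'E'
from h import *
from plan import ax
from scipy.optimize import brentq
def cen(im,r,c):
    w=np.clip(85-cv2.cvtColor(im,6)[r[0]:r[1],c[0]:c[1]].astype(float),0,60)
    return (w*np.arange(*c)).sum()/w.sum()
def run(tag):
    for n,f,r,c in(("scene","a",(172,181),(268,288)),("side","b",(164,166),(216,232))):
        i=camera_info(n)
        x0=cen(cv2.imread("pics/a.png" if f=="a" else "pics/b.png"),r,c);x1=cen(cv2.imread(f"pics/{f}{tag}.png"),r,c)
        col=lambda phi,dz:proj(n,[*(ax+.07*np.array([np.cos(np.radians(phi)),np.sin(np.radians(phi))])),.285+dz],i)[0,0]
        print(n,x0,x1,"model",col(-146,0),"err deg",brentq(lambda d:col(-146+d,.004)-col(-146,0)-(x1-x0),-30,30))
E
python3 -c "
from ang import *
run('2')"
```

```text
scene 276.06136230182034 279.0563002680965 model 275.92140901964603 err deg -7.876071978016752
side 223.15065913370998 221.66358024691357 model 223.71663400292937 err deg -5.798924432159551
```

```bash
python3 -c "
from plan import *
for f in (208,210,212,213.5):print(f,(tcp(f,.0225)-tcp(206,.0225))*100)"
```

```text
208 [ 0.04094924 -0.25335743]
210 [ 0.09071558 -0.50513142]
212 [ 0.14923839 -0.75501521]
213.5 [ 0.19883443 -0.94100437]
```

apply_moves:
  deltas:
    - [[4,-3,0],[0,0,0],0]
    - [[7.7,-5.3,0],[0,0,0],0]
    - [[8.4,-6.7,0],[0,0,0],0]
    - [[8.8,-7.6,0],[0,0,0],0]
    - [[9,-8,0],[0,0,0],0]

```text
t: 13.42
position: [0.5018, 0.0544, 0.2573]
eef_rot: [-3.141, -0.0, 2.026]
force: [0.0, -0.5, 0.9]
finger_gap: -0.001
grip_force: 0.0
```

apply_moves:
  deltas:
    - [[0.04,-0.25,0],[0,0,0.03],0]
    - [[0.09,-0.5,0],[0,0,0.07],0]
    - [[0.15,-0.75,0],[0,0,0.1],0]
    - [[0.2,-0.94,0],[0,0,0.13],0]
    - [[0.2,-0.94,0],[0,0,0.13],0]

```text
t: 14.05
position: [0.5039, 0.0452, 0.2574]
eef_rot: [3.142, 0.0, 2.157]
force: [-2.7, 3.2, 0.5]
finger_gap: 0.004
grip_force: 1.8
```

apply_moves:
  deltas:
    - [[-0.8,1.3,0],[0,0,0],0]
    - [[-1.6,2.5,0],[0,0,0],0]
    - [[-5,5,0],[0,0,0],0]
    - [[-9.2,8.9,0],[0,0,0],0]
    - [[-9.2,8.9,0],[0,0,0],0]

```text
t: 14.68
position: [0.4096, 0.1365, 0.258]
eef_rot: [3.14, 0.0, 2.16]
force: [0.9, -0.0, -0.1]
finger_gap: -0.001
grip_force: 0.0
```

Run:
```python
from h import *
a=camera("scene");b=camera("side");cv2.imwrite("pics/a3.png",a);cv2.imwrite("pics/b3.png",b)
import ang;ang.run('3')
a0=cv2.imread("pics/a.png");b0=cv2.imread("pics/b.png")
f=lambda a,b:np.hstack([cv2.resize(a[160:220,230:310],None,fx=5,fy=5,interpolation=3),cv2.resize(b[150:210,190:270],None,fx=5,fy=5,interpolation=3)])
cv2.imwrite("pics/f.png",np.vstack([f(a0,b0),f(a,b)]))
```

```text
scene 276.06136230182034 276.2757628094416 model 275.92140901964603 err deg -0.3660925972378377
side 223.15065913370998 223.13323353293413 model 223.71663400292937 err deg 0.09823996284892622
```

View pics/f.png

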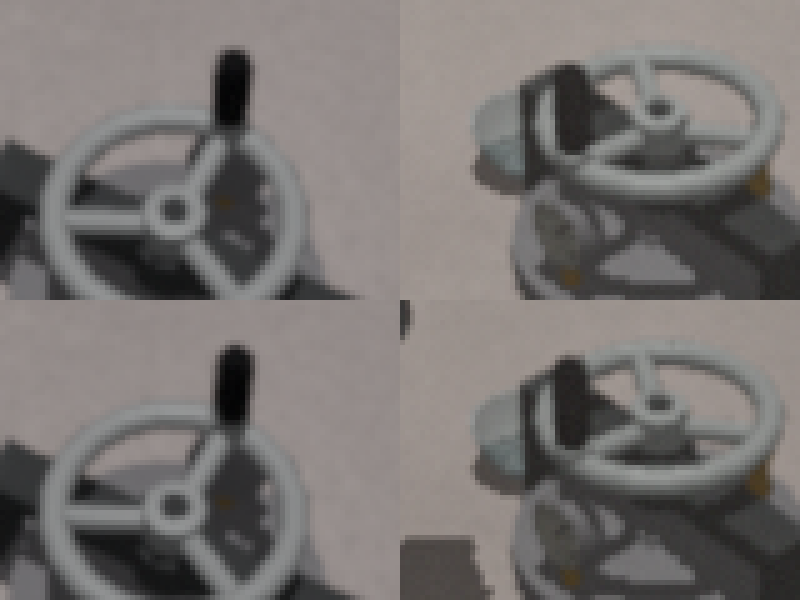

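The handle is back at its start column in both views (scene x about 233, side x about 572 in the crop), within 0.4°. The wheel stands slightly higher, as expected after one turn. I'll raise the arm clear and hand in.

apply_moves:
  deltas:
    - [[-2,3,5],[0,0,0],0]
    - [[-2,3,10],[0,0,0],0]
    - [[-2,3,10],[0,0,0],0]
    - [[-2,3,10],[0,0,0],0]

```text
t: 15.28
position: [0.3924, 0.1639, 0.3566]
eef_rot: [-3.141, -0.0, 2.156]
force: [-0.2, -0.4, -0.2]
finger_gap: 0.002
grip_force: 0.0
```

```bash
python3 -c "
from plant import *
print(get_state()['dq'].round(3),sign_off())"
```

```text
the job is handed in; nothing more can be done
[ 0.     0.003  0.021  0.    -0.001  0.002] None
```

I turned the hand wheel one full turn anticlockwise, to within about 0.4° of its start by camera, left it at rest with the arm clear and the glassware untouched, and handed the job in at about 15 s.

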